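# Set up the stirring station

## Robot

A 7-joint arm with a two-finger parallel gripper is mounted at the origin on a cart in front of the work surface, level with it; the furniture and walls round the work are solid. World frame = base frame: x ahead of the robot, y to its left, z up, the work surface at z = 0. Lengths are in m, angles in rad, forces in N, time in s.
With the tool pointing down it reaches from about 0.425 to 0.875 m from the base axis. Payload 4.7 kg.
Tool frame: the origin (TCP) lies on the centre line of the jaws, within the pads' length; the fingertips stand 14 mm ahead of it and the grasp point (between the pads) lies 5 mm behind it; z points along the fingers, y is the direction in which the jaws open and shut (so a half turn about z gives the same grasp; the last joint's range is limited). The gripper opens to 87 mm and grips with 3 to 60 N. Pads are 19 mm wide; open, the fingers measure 117 mm over their backs; the gripper's body (75 mm by 190 mm) begins 51 mm behind the grasp point.
Start: joints at [1.253, 0.321, -0.07, 1.45, 0.023, 1.371, -0.057], TCP at [0.212, -0.615, 0.237] pointing down, gripper open.
Joint ranges: [-2.86, 2.86], [-0.3, 2.09], [-1.38, 1.24], [0.06, 2.45], [-1.56, 4.7], [0.09, 2.05], [-2.69, 2.69]. Speed limits (rad/s): [2.57, 2.57, 3.14, 3.14, 3.14, 3.14, 3.14].

## Interface

Orientations are given as a rotation vector (axis times angle).
In Python, from bench import ctrl gives the robot as it stands. The module is installed in compiled form; this text tells all that it offers.
- The arm moves only by the tool step_arm, never from a script. Its argument "plan" is a list of rows, each a list of 3 entries, a list of its own where there are three numbers: the turn, a rotation vector about the tool's x, y, z in rad, then the shift along the tool's x, y, z in m, then the closure in counts, from 0 (fully open) to 255 (shut). In form: [[[rx, ry, rz], [x, y, z], hand], ...]. A call has exactly 10 rows; each row is the pose to reach, as a shift and turn from the pose commanded when the call began, along the tool's axes at that moment; what a row does not reach only later rows make up. A row lasts 1/8 s, in which the tool goes at most 62.5 mm and 10.7 degrees, less where a joint would pass 70% of its speed; a pose out of reach is approached as far as the arm can. A call with a gripper value outside its range is refused whole. The fingers move at their own pace and stop on an object; "squeeze" is the grip in N (left out, the last holds). Time passes only in rows, so rows that repeat a pose let the fingers close, or fill a call up. It gives the time, the measured TCP pose, the force and the opening at its end, in the units of the state.
- ctrl.get_state(): the state, without advancing time (a new reading comes with each control period).
- ctrl.get_image(name): name is "scene" or "top" or "wrist"; returns the picture (480x640x3 uint8, red, green, blue); there is no depth.
- ctrl.calibration(name): a dict with "fov_y" (degrees; the focal length in pixels is half the picture's height over the tangent of half this angle, whatever the lens; pixels are square), "cx", "cy" (the principal point, pixels), "rvec" (rotation vector, rad) and "tvec" (3), from world to camera coordinates, as OpenCV has them. Camera axes: x right, y down, z forward; pixel columns grow to the right and rows downward; lengths in m; the calibration is good to about 2 mm. A picture is of the moment at which its call begins: read the wrist's pose just before it. calibration takes no time and is no camera call; for the wrist camera it gives the pose at the moment of the call.
- ctrl.close_job(): hands the job in, once; it reports no verdict.
Trained networks look in the newest picture that a camera, given by its name, has taken for a name from the list of things; names that differ only in an ending like _2 or _b are one class to them, and where a whole thing is asked for, a point or a joint stands for the part that bears it (a point fixed in the world has none). Each returns a list of dicts, best first, with "score" (0 to 1); they miss things now and then, are a little off and sometimes report something else, mostly with a low value. They report only what shows in the picture. A call takes as long as a camera call. They do not tell look-alikes from the thing itself.
- ctrl.cut_out(camera, label): "pixels" (480x640 bool, what is visible of it) and "rect" ([left, top, width, height] in pixels, round what is visible of it).
The state is a dict: "time": time; "joint_positions": joint angles; "qd": joint speeds; "joint_torque": joint torques, N m; "position": TCP position; "tool_rot": TCP orientation; "ft_force": force on the tool from outside, world axes, zero at the start; "torque": the same for the moment, N m; "grip_width": opening from 0.0 (shut) to 1.0 (fully open).
Only numpy, scipy, OpenCV 4.12 (cv2) and the standard library are available. Lean on these libraries where they do the work, as an engineer would, in place of code of your own. Each camera call takes 0.05 s, during which the arm holds its last target.

## Task

Set up the stirring station: stand the beaker in the middle of the low blue stirrer's round plate, and lay the timer flat on the bench just in front of the stirrer (the side with the knob), centred on it with a gap of one to three centimetres. Stand the three bottles upright in the recesses of the green tray: the red-capped one in the end recess next to the stirrer, the yellow-capped one in the end recess away from the stirrer, and the blue-capped one between them. Leave the conical flask where it stands.

Things in the scene. Friction and masses are not known exactly. Their poses are not given: they have to be found in the camera images.
- bottle_red: white bottle with a red screw cap, loose. 112 mm high, body 56 mm in diameter; the round cap is 33 mm in diameter and takes up the top 18 mm, with a sloping shoulder below it. Origin: centre of the underside; z up along the bottle
- bottle_blue: brown bottle with a blue screw cap, loose. 124 mm high, body 62 mm in diameter; cap 37 mm in diameter, top 20 mm. Origin: centre of the underside; z up along the bottle
- bottle_yellow: brown bottle with a yellow screw cap, loose, the smallest. 105 mm high, body 52 mm in diameter; cap 31 mm in diameter, top 18 mm. Origin: centre of the underside; z up along the bottle
- glass_beaker: clear empty straight-sided beaker, loose, light (about 55 g). 70 mm high, 52 mm in outside diameter; can be gripped across its outside. Origin: centre of the underside; z up
- bench_timer: small white bench timer with a grey display and one red and two grey buttons, loose, lying flat, face up. 58 mm along its x, 64 mm along its y, 16 mm high. Origin: centre of the underside; z up
- conical_flask: clear conical flask with a narrow neck, 104 mm high, 62 mm across its foot, loose; a bystander to be left alone. Origin: centre of the underside
- bottle_tray: green tray, fixed, 104 x 290 (its y) x 10 mm high, with three round flat dark-lined recesses in a row, centred at its y = -95, 0, +95 mm (x = 0), each 80 mm across and 4 mm deep: floor 6 mm above the bench. Origin: centre of the underside; x points away from the robot (turned at most 0.15 rad). It stands left or right of the stirrer, so the recess next to the stirrer may be the +y or the -y one
- low_stirrer: stirrer, fixed: low blue square housing 110 x 110 mm with a round dark plate, 100 mm across, in the middle of its top; the plate's top is 45 mm above the bench. Its front, with a black knob standing out 9 mm, is its -x side, 55 mm from the origin, towards the robot. Origin: centre of the underside; x points away from the robot (turned at most 0.15 rad)
There are look-alikes about, which are no part of the job. Leave any turquoise look-alike of the bottle_yellow alone.

How it is judged:
By the outcome, as a careful person would: the job done as asked, in the order asked, and still so for the second after the job is handed in, with the robot touching nothing.
It also fails if it takes over 138 s, if anything falls off the work surface, if the arm or the gripper's body presses on something with over 40 N, if the wrist force passes 120 N, or if a joint passes its speed limit or range.

## Working session

There is one attempt and no reset: what is moved stays moved. The work goes in short steps, Python scripts to look and compute and a tool call to move; the robot and the scene stay as the last step left them, time stands still between calls to the robot, and variables do not carry over. Pictures are saved under pics/ and viewed, and the job is handed in when it is done.

Besides the shell and the picture viewer there is one more tool, called after ">>>" as name([rows], argument=value, ...), one row to a line, values as JSON. step_arm: Moves the arm, as the interface text tells. Its arguments: {"type":"object","properties":{"plan":{"type":"array"},"squeeze":{"type":"number"}},"required":["plan"]}

```bash
mkdir -p pics
python3 - <<'E'
from bench import ctrl
import cv2
s=ctrl.get_state(); print({k:(v if not hasattr(v,'tolist') else v.tolist()) for k,v in s.items()})
for n in ["scene","top","wrist"]:
    print(n,ctrl.calibration(n))
    cv2.imwrite(f"pics/{n}0.png",ctrl.get_image(n)[:,:,::-1])
E
```

```text
{'time': 0.0, 'joint_positions': [1.253098252145675, 0.3218267827384463, -0.07008366573506038, 1.4516475136661056, 0.022604607814154413, 1.3708048921754679, -0.05688732764660249], 'qd': [4.793324249028949e-05, -0.0007601171270888761, -0.0003232768023897321, 0.001953862061162802, -0.0008088597630441531, 0.00015746835174934896, 5.0340926733540746e-05], 'joint_torque': [-0.0004983790131518617, -49.12910342216492, -0.404067300260067, -31.253782510757446, -0.06399462232366204, 0.04357228637672961, 0.00014710881259816233], 'position': [0.2115164337426392, -0.6140743823545326, 0.2354728267511485], 'tool_rot': [-3.0966200142592153, -0.5185594739061794, 0.0006501635691974364], 'ft_force': [0.016478306879905993, -0.29930498728847604, 0.3880677585442797], 'torque': [0.031029080375345606, -0.04731348587845909, 0.021492437884932318], 'grip_width': 1.0029380084239534}
scene {'fov_y': 48.5730517736716, 'cx': 317.96743314187677, 'cy': 236.2116236276927, 'rvec': array([ 1.12814971, -2.15337917,  1.20400954]), 'tvec': array([0.28629408, 0.2614212 , 0.88968118])}
top {'fov_y': 51.21541870655827, 'cx': 321.01233489949647, 'cy': 236.75834377331415, 'rvec': array([ 2.12384723, -2.18697396,  0.12561097]), 'tvec': array([0.01773718, 0.49806748, 1.21330206])}
wrist {'fov_y': 69.83049303602495, 'cx': 317.0180244846502, 'cy': 238.82832306074394, 'rvec': array([-2.35266238,  1.67724777,  0.25408417]), 'tvec': array([-0.64984331, -0.03561363,  0.39217794])}
```

View pics/scene0.png

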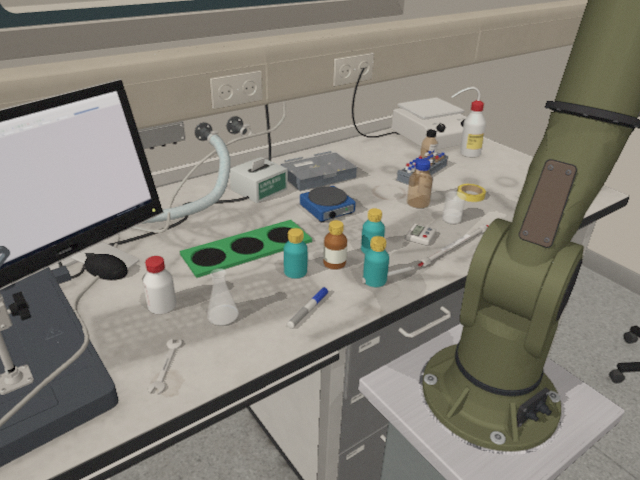

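View pics/top0.png

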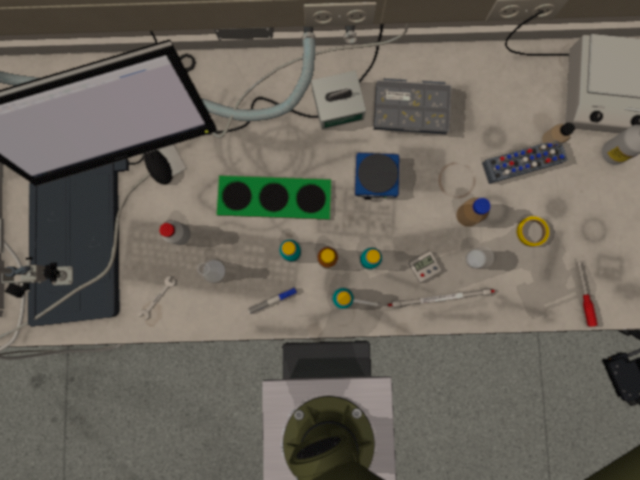

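View pics/wrist0.png

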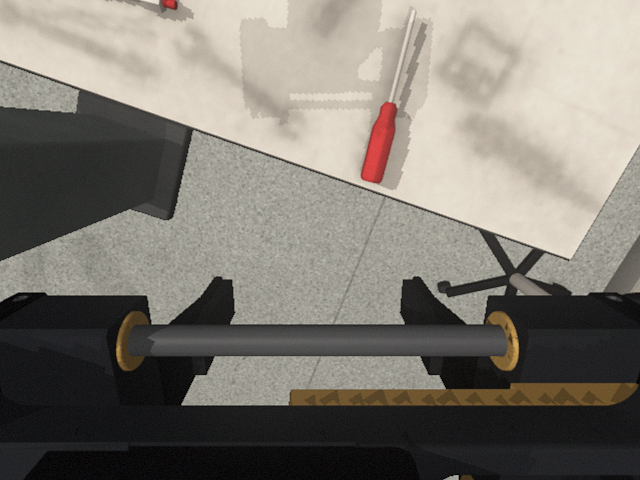

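The top view has +x up and +y left. It shows the tray at (275,197), with the stirrer to its right at (378,175). The red-capped white bottle is at (167,231) and the blue-capped brown one at (480,207). The yellow-capped brown one is at (328,257), with turquoise look-alikes at (290,250), (371,258) and (344,298). The timer is at (425,266), a clear thing that is probably the beaker is at (478,260), and the flask is at (212,270). Next I'll run the networks.

```bash
cat > h.py <<'E'
import numpy as np,cv2
from scipy.spatial.transform import Rotation as R
from bench import ctrl
def cam(n):
    c=ctrl.calibration(n); f=240/np.tan(np.radians(c['fov_y'])/2)
    return np.array([[f,0,c['cx']],[0,f,c['cy']],[0,0,1]]),R.from_rotvec(c['rvec']).as_matrix(),np.array(c['tvec'])
def proj(C,P):
    K,r,t=C; q=(np.atleast_2d(P)@r.T+t)@K.T; return q[:,:2]/q[:,2:]
def back(C,uv,z):
    K,r,t=C; o=-r.T@t; d=(r.T@np.linalg.inv(K)@np.array([uv[0],uv[1],1.])); return o+d*(z-o[2])/d[2]
E
python3 - <<'E'
from h import *
ims={}
for n in ["scene","top"]:
    C=cam(n); print(n,"campos",(-C[1].T@C[2]).round(3))
    im=ctrl.get_image(n)[:,:,::-1].copy(); cv2.imwrite(f"pics/{n}_raw.png",im)
    for l in ["bottle_red","bottle_blue","bottle_yellow","glass_beaker","bench_timer","conical_flask","bottle_tray","low_stirrer"]:
        for d in ctrl.cut_out(n,l):
            p=d['pixels']; ys,xs=np.nonzero(p)
            if len(xs)==0: continue
            u=(xs.mean(),ys.mean()); print(n,l,round(d['score'],2),np.round(d['rect']).tolist(),np.round(u,1),back(C,u,0.0).round(3))
            np.save(f"pics/{n}_{l}_{int(u[0])}.npy",p)
for n,c,nm in [("top",(250,130,540,330),"a")]:
    im=cv2.imread("pics/top_raw.png")
    cv2.imwrite("pics/top_crop1.png",cv2.resize(im[190:320,260:400],None,fx=5,fy=4.6*5/4.6,interpolation=cv2.INTER_CUBIC)[:600,:800])
    cv2.imwrite("pics/top_crop2.png",cv2.resize(im[130:290,400:600],None,fx=3.75,fy=3.75,interpolation=cv2.INTER_CUBIC))
im=cv2.imread("pics/scene_raw.png"); cv2.imwrite("pics/scene_crop1.png",cv2.resize(im[140:300,260:470],None,fx=3.7,fy=3.7,interpolation=cv2.INTER_CUBIC))
E
```

```text
scene campos [-0.325  0.601  0.689]
scene bottle_red 0.65 [143.0, 258.0, 32.0, 56.0] [157.9 286.7] [0.58  0.349 0.   ]
scene bottle_blue 0.72 [406.0, 158.0, 27.0, 49.0] [419.4 185.2] [ 0.621 -0.45   0.   ]
scene bottle_yellow 0.94 [324.0, 223.0, 25.0, 46.0] [334.7 246.5] [ 0.498 -0.051  0.   ]
scene bottle_yellow 0.9 [282.0, 229.0, 26.0, 49.0] [294.7 254.9] [0.521 0.047 0.   ]
scene bottle_yellow 0.88 [362.0, 237.0, 26.0, 48.0] [375.3 262.1] [ 0.396 -0.09   0.   ]
scene bottle_yellow 0.72 [359.0, 208.0, 24.0, 46.0] [371.1 228.5] [ 0.514 -0.176  0.   ]
scene bottle_yellow 0.69 [404.0, 224.0, 32.0, 20.0] [419.9 234. ] [ 0.427 -0.261  0.   ]
scene glass_beaker 0.8 [441.0, 191.0, 22.0, 34.0] [452.8 207.1] [ 0.477 -0.433  0.   ]
scene bench_timer 0.77 [405.0, 223.0, 32.0, 19.0] [420.2 234.3] [ 0.426 -0.26   0.   ]
scene conical_flask 0.66 [209.0, 270.0, 30.0, 56.0] [220.7 301. ] [0.465 0.262 0.   ]
scene bottle_tray 0.86 [180.0, 220.0, 133.0, 57.0] [238.7 248.4] [0.615 0.141 0.   ]
scene low_stirrer 0.56 [298.0, 184.0, 54.0, 39.0] [326.7 202.5] [ 0.683 -0.163  0.   ]
top campos [ 0.347 -0
[... 327 characters left out ...]
1] [0.47  0.081 0.   ]
top bottle_yellow 0.81 [332.0, 290.0, 19.0, 20.0] [342.7 297.7] [ 0.347 -0.047  0.   ]
top bottle_yellow 0.6 [321.0, 245.0, 17.0, 23.0] [327.7 256.9] [ 0.45  -0.012  0.   ]
top glass_beaker 0.73 [465.0, 244.0, 29.0, 25.0] [479.8 256.9] [ 0.439 -0.396  0.   ]
top bench_timer 0.71 [198.0, 260.0, 29.0, 22.0] [212.8 270.2] [0.425 0.279 0.   ]
top bench_timer 0.56 [413.0, 252.0, 26.0, 32.0] [424.8 266.7] [ 0.418 -0.256  0.   ]
top conical_flask 0.96 [201.0, 260.0, 26.0, 22.0] [213.2 270.2] [0.425 0.278 0.   ]
top bottle_tray 0.69 [217.0, 174.0, 116.0, 48.0] [274.3 196.9] [0.609 0.12  0.   ]
top low_stirrer 0.81 [355.0, 153.0, 46.0, 46.0] [377.2 174.7] [ 0.659 -0.147  0.   ]
```

View crops.

View pics/top_crop1.png

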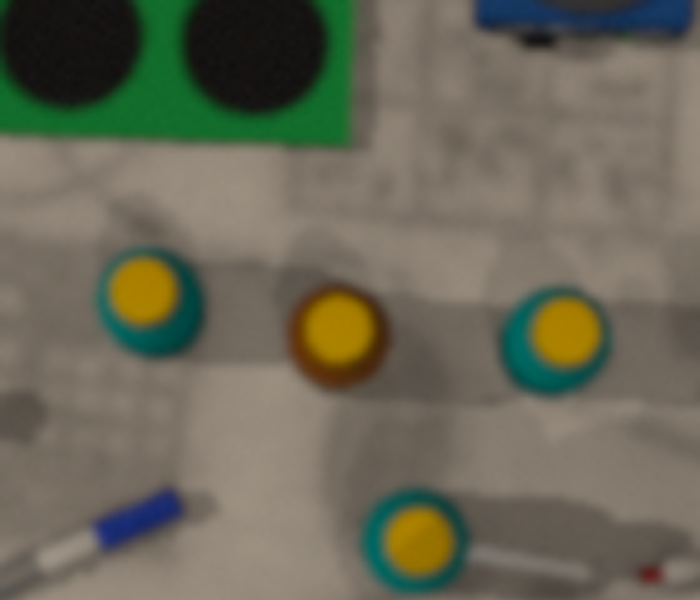

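View pics/top_crop2.png

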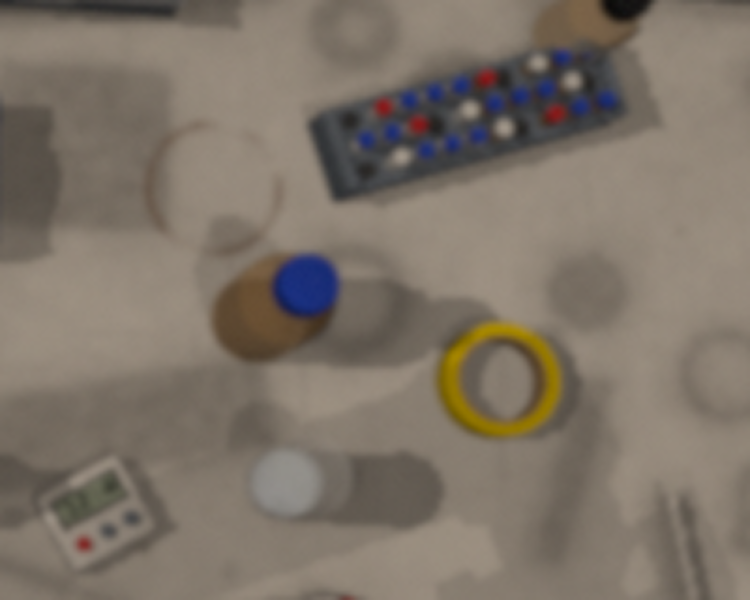

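View pics/scene_crop1.png

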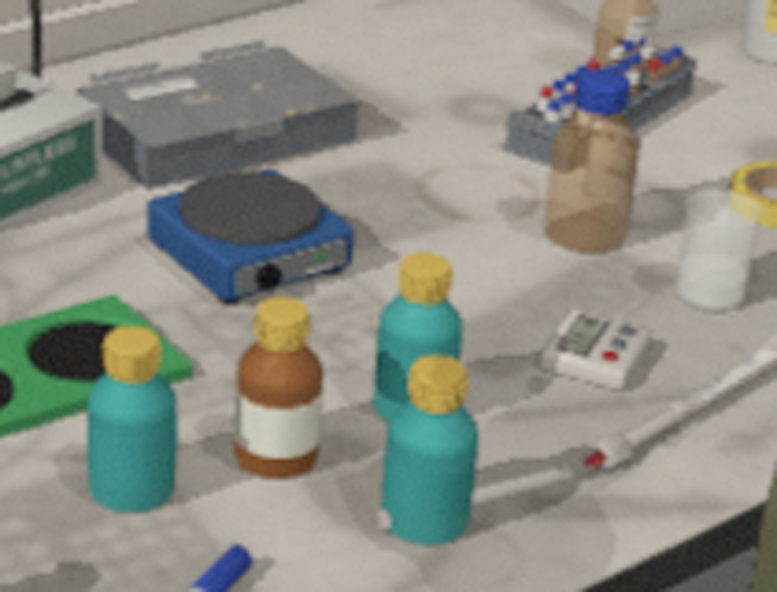

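```bash
cat > fit.py <<'E'
from h import *
import glob
from scipy.optimize import minimize
def circ(r,z,n=40):
    a=np.linspace(0,2*np.pi,n,endpoint=False); return np.c_[r*np.cos(a),r*np.sin(a),0*a+z]
def box(a,b,z0,z1): return np.array([[sx*a/2,sy*b/2,z] for sx in(-1,1) for sy in(-1,1) for z in(z0,z1)])
def bottle(h,d,c,ch): return [np.r_[circ(d/2,0),circ(d/2,h*.62)],np.r_[circ(d/2,h*.62),circ(c/2,h-ch)],np.r_[circ(c/2,h-ch),circ(c/2,h)]]
M=dict(bottle_red=bottle(.112,.056,.033,.018),bottle_blue=bottle(.124,.062,.037,.02),bottle_yellow=bottle(.105,.052,.031,.018),
 glass_beaker=[np.r_[circ(.026,0),circ(.026,.07)]],bench_timer=[box(.058,.064,0,.016)],bottle_tray=[box(.104,.29,0,.01)],
 low_stirrer=[np.r_[box(.11,.11,0,.04),circ(.05,.045)]],conical_flask=[np.r_[circ(.031,0),circ(.031,.01),circ(.012,.075),circ(.012,.104)]])
S=4
def sil(C,parts,x,y,w,z=0):
    m=np.zeros((480*S,640*S),np.uint8); c,s=np.cos(w),np.sin(w)
    for p in parts:
        q=np.c_[c*p[:,0]-s*p[:,1]+x,s*p[:,0]+c*p[:,1]+y,p[:,2]+z]
        u=cv2.convexHull(((proj(C,q)+.5)*S).astype(np.float32)); cv2.fillConvexPoly(m,np.round(u).astype(np.int32),1)
    return m
def fit(label,masks,x0,yaw=False,z=0):
    # masks: list of (Cam, mask)
    big=[(C,np.kron(m.astype(np.uint8),np.ones((S,S),np.uint8))) for C,m in masks]
    def cost(p):
        t=0
        for C,m in big:
            s=sil(C,M[label],p[0],p[1],p[2]*10 if yaw else 0,z); t+=1-(s&m).sum()/max((s|m).sum(),1)
        return t/len(big)
    n=3 if yaw else 2; best=None
    for w in ([-.05,0,.05] if yaw else [0]):
        p0=np.array(list(x0[:2])+([w*.1+(x0[2]*.1 if len(x0)>2 else 0)] if yaw else []))
        sx=[p0]+[p0+np.eye(n)[i]*.012 for i in range(n)]
        r=minimize(cost,p0,method='Nelder-Mead',options=dict(initial_simplex=sx,xatol=2e-4,fatol=1e-4,maxiter=120))
        if best is None or r.fun<best.fun: best=r
    p=best.x.copy()
    if yaw:p[2]*=10
    return p,best.fun
E
python3 - <<'E'
from fit import *
T,Sc=cam("top"),cam("scene")
L=[("bottle_red",175,157),("bottle_blue",473,419),("bottle_yellow",327,334),("glass_beaker",479,452),("bench_timer",424,420),("bottle_tray",274,238),("low_stirrer",377,326),("conical_flask",213,220)]
im={n:cv2.imread(f"pics/{n}_raw.png") for n in("top","scene")}
for l,a,b in L:
    mt=np.load(f"pics/top_{l}_{a}.npy");ms=np.load(f"pics/scene_{l}_{b}.npy")
    ys,xs=np.nonzero(mt); x0=back(T,(xs.mean(),ys.mean()),.03)[:2]
    yaw=l in("bench_timer","bottle_tray","low_stirrer")
    if l=="bench_timer": x0=[*x0,.5]
    print(l,*[ (p.round(4).tolist(),round(f,3)) for p,f in (fit(l,[(T,mt),(Sc,ms)],x0,yaw),fit(l,[(T,mt)],x0,yaw),fit(l,[(Sc,ms)],x0,yaw))])
    p,_=fit(l,[(T,mt),(Sc,ms)],x0,yaw)
    for n,C in(("top",T),("scene",Sc)):
        m=sil(C,M[l],p[0],p[1],p[2] if yaw else 0)
        cs,_=cv2.findContours(cv2.resize(m,(640,480),interpolation=cv2.INTER_AREA),cv2.RETR_EXTERNAL,cv2.CHAIN_APPROX_NONE)
        cv2.drawContours(im[n],cs,-1,(255,0,255),1)
# monitor corner
A=[]
for C,uv in((T,(214,130)),(Sc,(159,213))):
    K,r,t=C; A.append((K@np.c_[r,t]))
X=cv2.triangulatePoints(A[0],A[1],np.array([[214.],[130.]]),np.array([[159.],[213.]])); print("monitor corner",(X[:3]/X[3]).ravel())
cv2.imwrite("pics/fit_top.png",cv2.resize(im["top"][140:320,150:510],None,fx=2.2,fy=2.2))
cv2.imwrite("pics/fit_scene.png",cv2.resize(im["scene"][140:330,120:480],None,fx=2.2,fy=2.2))
E
```

```text
bottle_red ([0.5209, 0.3642], np.float64(0.089)) ([0.5211, 0.3624], np.float64(0.061)) ([0.5206, 0.366], np.float64(0.085))
bottle_blue ([0.5493, -0.3716], np.float64(0.071)) ([0.549, -0.373], np.float64(0.049)) ([0.5478, -0.3684], np.float64(0.058))
bottle_yellow ([0.4471, -0.0107], np.float64(0.09)) ([0.4473, -0.0117], np.float64(0.103)) ([0.4461, -0.0092], np.float64(0.061))
glass_beaker ([0.4362, -0.3814], np.float64(0.129)) ([0.4366, -0.3834], np.float64(0.128)) ([0.4367, -0.3805], np.float64(0.121))
bench_timer ([0.4187, -0.253, 0.4812], np.float64(0.134)) ([0.4178, -0.2538, 0.4578], np.float64(0.146)) ([0.418, -0.2513, 0.5125], np.float64(0.102))
bottle_tray ([0.6084, 0.1219, -0.066], np.float64(0.077)) ([0.6084, 0.1199, -0.0666], np.float64(0.02)) ([0.6074, 0.124, -0.0701], np.float64(0.121))
low_stirrer ([0.6546, -0.1425, -0.0493], np.float64(0.087)) ([0.6529, -0.1426, -0.0544], np.float64(0.052)) ([0.6588, -0.1434, -0.0855], np.float64(0.11))
conical_flask ([0.4254, 0.2774], np.float64(0.148)) ([0.4248, 0.2756], np.float64(0.105)) ([0.4262, 0.28], np.float64(0.176))
monitor corner [0.77194043 0.26323154 0.05809064]
```

```bash
ls pics
```

```text
fit_scene.png
fit_top.png
scene0.png
scene_bench_timer_420.npy
scene_bottle_blue_419.npy
scene_bottle_red_157.npy
scene_bottle_tray_238.npy
scene_bottle_yellow_294.npy
scene_bottle_yellow_334.npy
scene_bottle_yellow_371.npy
scene_bottle_yellow_375.npy
scene_bottle_yellow_419.npy
scene_conical_flask_220.npy
scene_crop1.png
scene_glass_beaker_452.npy
scene_low_stirrer_326.npy
scene_raw.png
top0.png
top_bench_timer_212.npy
top_bench_timer_424.npy
top_bottle_blue_473.npy
top_bottle_red_175.npy
top_bottle_tray_274.npy
top_bottle_yellow_290.npy
top_bottle_yellow_327.npy
top_bottle_yellow_342.npy
top_bottle_yellow_371.npy
top_conical_flask_213.npy
top_crop1.png
top_crop2.png
top_glass_beaker_479.npy
top_low_stirrer_377.npy
top_raw.png
wrist0.png
```

View pics/fit_top.png

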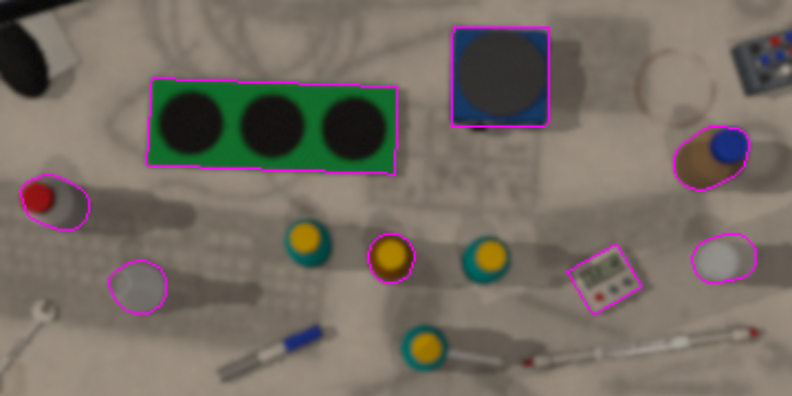

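View pics/fit_scene.png

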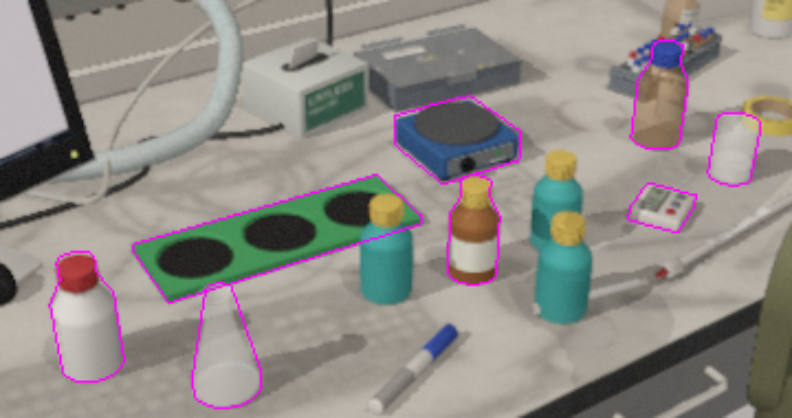

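All the outlines match the pictures: the red and blue bottles, brown-yellow bottle, beaker, timer, tray and stirrer. The yellow target is the brown one at top (328,257); the enlarged crop shows its three neighbours are turquoise. The beaker goes first.

```bash
cat > go.py <<'E'
import sys
from h import *
def rel(*wps):
    s=ctrl.get_state(); p=np.array(s['position']); r=R.from_rotvec(s['tool_rot']); m=r.as_matrix()
    print("t",round(s['time'],2),"pos",p.round(4),"yaw",round(np.arctan2(m[1,0],m[0,0]),3),"tilt",m[2].round(3),"grip",round(s['grip_width'],3),"F",np.round(s['ft_force'],1),"q",np.round(s['joint_positions'],2))
    for x,y,z,w in wps:
        T=R.from_matrix([[np.cos(w),np.sin(w),0],[np.sin(w),-np.cos(w),0],[0,0,-1]])
        print((r.inv()*T).as_rotvec().round(3).tolist(),r.inv().apply(np.array([x,y,z])-p).round(4).tolist())
if __name__=="__main__":
    rel(*[tuple(float(v) for v in a.split(',')) for a in sys.argv[1:]])
E
python3 go.py .436,-.381,.15,0 .436,-.381,.04,0
```

```text
t 1.05 pos [ 0.2117 -0.6146  0.2366] yaw 0.332 tilt [-0.  0. -1.] grip 0.998 F [ 0.4 -0.6  0. ] q [ 1.25  0.32 -0.07  1.45  0.02  1.37 -0.06]
[0.0, 0.0, 0.332] [0.2881, -0.1478, 0.0866]
[0.0, 0.0, 0.332] [0.2881, -0.1478, 0.1966]
```

>>> step_arm([
  [[0,0,0.332],[0.288,-0.148,0.02],0],
  [[0,0,0.332],[0.288,-0.148,0.03],0],
  [[0,0,0.332],[0.288,-0.148,0.04],0],
  [[0,0,0.332],[0.288,-0.148,0.05],0],
  [[0,0,0.332],[0.288,-0.148,0.06],0],
  [[0,0,0.332],[0.288,-0.148,0.087],0],
  [[0,0,0.332],[0.288,-0.148,0.087],0],
  [[0,0,0.332],[0.288,-0.148,0.087],0],
  [[0,0,0.332],[0.288,-0.148,0.087],0],
  [[0,0,0.332],[0.288,-0.148,0.087],0],
], squeeze=8)

```text
time: 2.3
position: [0.4354, -0.3823, 0.1507]
tool_rot: [3.14, -0.004, 0.002]
ft_force: [0.4, -1.0, -0.2]
grip_width: 1.003
```

```bash
cat > wl.py <<'E'
import sys
from fit import *
# wl.py out label x y yaw z [label x y yaw z..]: wrist picture with the models drawn where expected
C=cam("wrist"); im=ctrl.get_image("wrist")[:,:,::-1].copy()
a=sys.argv[2:]
for i in range(0,len(a),5):
    m=sil(C,M[a[i]],*[float(v) for v in a[i+1:i+5]])
    cs,_=cv2.findContours(cv2.resize(m,(640,480),interpolation=cv2.INTER_AREA),cv2.RETR_EXTERNAL,cv2.CHAIN_APPROX_NONE); cv2.drawContours(im,cs,-1,(255,0,255),1)
cv2.imwrite(sys.argv[1],im)
E
python3 go.py .436,-.381,.04,0; python3 wl.py pics/w1.png glass_beaker .436 -.381 0 0 bottle_blue .549 -.372 0 0 bench_timer .4187 -.253 .481 0
```

```text
t 2.3 pos [ 0.4354 -0.3823  0.1507] yaw -0.002 tilt [ 0.001  0.002 -1.   ] grip 1.003 F [ 0.4 -1.  -0.2] q [ 0.87  0.24 -0.22  1.74  0.06  1.17 -0.94]
[0.002, -0.001, -0.002] [0.0004, -0.0015, 0.1107]
```

View pics/w1.png

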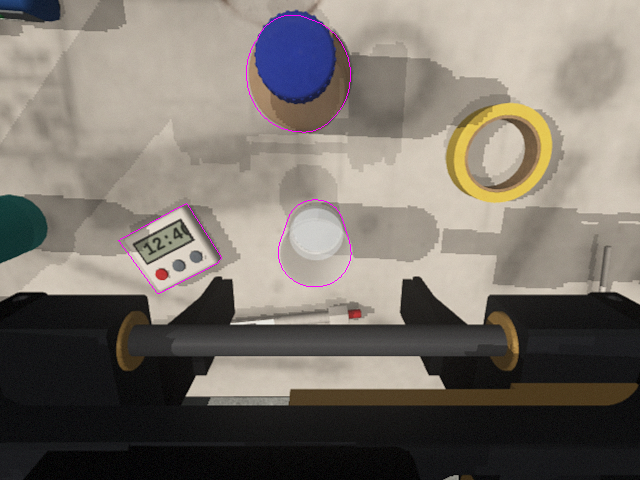

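The wrist picture agrees with the fit. The beaker's base at (316,233) is inside its outline and the timer and blue bottle line up, so I'll descend and grip.

>>> step_arm([
  [[0,0,0],[0,-0.0015,0.05],0],
  [[0,0,0],[0,-0.0015,0.09],0],
  [[0,0,0],[0,-0.0015,0.111],0],
  [[0,0,0],[0,-0.0015,0.111],0],
  [[0,0,0],[0,-0.0015,0.111],255],
  [[0,0,0],[0,-0.0015,0.111],255],
  [[0,0,0],[0,-0.0015,0.111],255],
  [[0,0,0],[0,-0.0015,0.111],255],
  [[0,0,0],[0,-0.0015,0.111],255],
  [[0,0,0],[0,-0.0015,0.111],255],
], squeeze=8)

```text
time: 3.6
position: [0.436, -0.3796, 0.0389]
tool_rot: [3.141, -0.0, 0.001]
ft_force: [0.1, -0.7, 1.8]
grip_width: 0.591
```

```bash
python3 go.py .436,-.381,.18,0 .6546,-.1425,.18,-.05 .6546,-.1425,.087,-.05
```

```text
t 3.6 pos [ 0.436  -0.3796  0.0389] yaw -0.0 tilt [ 0.     0.001 -1.   ] grip 0.591 F [ 0.1 -0.7  1.8] q [ 0.86  0.36 -0.22  1.83  0.09  0.96 -0.97]
[0.001, -0.0, -0.0] [0.0001, 0.0015, -0.1411]
[0.001, -0.0, 0.05] [0.2186, -0.2371, -0.1411]
[0.001, -0.0, 0.05] [0.2186, -0.2372, -0.0481]
```

>>> step_arm([
  [[0,0,0],[0,0,-0.06],255],
  [[0,0,0],[0,0,-0.12],255],
  [[0,0,0.05],[0.03,-0.03,-0.141],255],
  [[0,0,0.05],[0.07,-0.075,-0.141],255],
  [[0,0,0.05],[0.11,-0.12,-0.141],255],
  [[0,0,0.05],[0.15,-0.163,-0.141],255],
  [[0,0,0.05],[0.17,-0.2,-0.141],255],
  [[0,0,0.05],[0.17,-0.237,-0.141],255],
  [[0,0,0.05],[0.17,-0.237,-0.141],255],
  [[0,0,0.05],[0.17,-0.237,-0.141],255],
])

```text
time: 4.85
position: [0.6055, -0.1433, 0.1792]
tool_rot: [3.14, -0.08, -0.001]
ft_force: [0.2, 0.2, -0.2]
grip_width: 0.59
```

```bash
python3 go.py .6546,-.1425,.18,-.05 .6546,-.1425,.087,-.05;  python3 wl.py pics/w2.png low_stirrer .6546 -.1425 -.05 0
python3 - <<'E'
from fit import *
C=cam("wrist")
for d in ctrl.cut_out("wrist","low_stirrer"):
    print(d['score'],d['rect']); m=d['pixels']
    print(fit("low_stirrer",[(C,m)],(.6546,-.1425),True)); break
E
```

```text
t 4.85 pos [ 0.6055 -0.1433  0.1792] yaw -0.051 tilt [-0.001  0.001 -1.   ] grip 0.59 F [ 0.2  0.2 -0.2] q [ 0.5   0.32 -0.38  1.59  0.12  1.26 -1.52]
[0.001, 0.001, -0.001] [0.049, -0.0033, -0.0008]
[0.001, 0.001, -0.001] [0.0491, -0.0034, 0.0922]
0.76 [248.4, 100.9, 134.2, 143.5]
(array([ 0.65457462, -0.14400742, -0.0556654 ]), np.float64(0.05050682603855394))
```

View pics/w2.png

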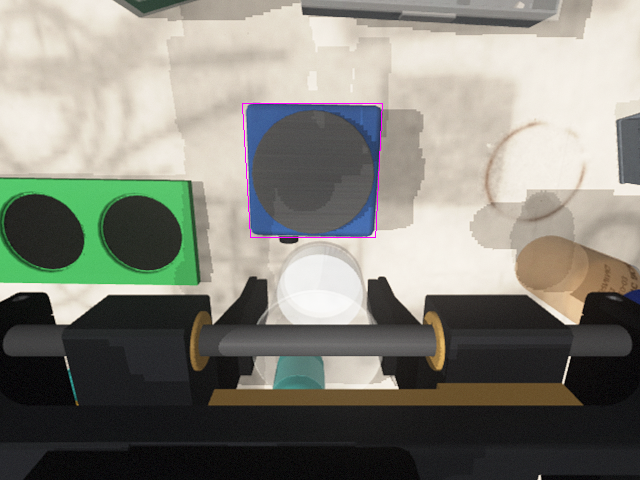

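The refined stirrer fit is (0.6546, -0.1435), with the plate centred at pixel (313,172). I'll place the beaker there.

>>> step_arm([
  [[0,0,0],[0.03,-0.002,0],255],
  [[0,0,0],[0.049,-0.002,0.01],255],
  [[0,0,0],[0.049,-0.002,0.05],255],
  [[0,0,0],[0.049,-0.002,0.08],255],
  [[0,0,0],[0.049,-0.002,0.09],255],
  [[0,0,0],[0.049,-0.002,0.094],255],
  [[0,0,0],[0.049,-0.002,0.094],255],
  [[0,0,0],[0.049,-0.002,0.094],255],
  [[0,0,0],[0.049,-0.002,0.094],255],
  [[0,0,0],[0.049,-0.002,0.094],255],
])

```text
time: 6.2
position: [0.6551, -0.1428, 0.086]
tool_rot: [3.14, -0.079, 0.001]
ft_force: [0.4, 0.7, -0.7]
grip_width: 0.596
```

```bash
python3 go.py .6546,-.1435,.085,-.05 .4187,-.253,.09,.48; python3 wl.py pics/w3.png low_stirrer .6546 -.1435 -.05 0 glass_beaker .6546 -.1435 0 .045
```

```text
t 6.2 pos [ 0.6551 -0.1428  0.086 ] yaw -0.05 tilt [ 0.001  0.    -1.   ] grip 0.596 F [ 0.4  0.7 -0.7] q [ 0.45  0.49 -0.36  1.55  0.19  1.13 -1.57]
[0.0, -0.001, -0.0] [-0.0005, 0.0007, 0.001]
[0.0, -0.001, -0.53] [-0.2306, 0.1219, -0.0041]
```

View pics/w3.png

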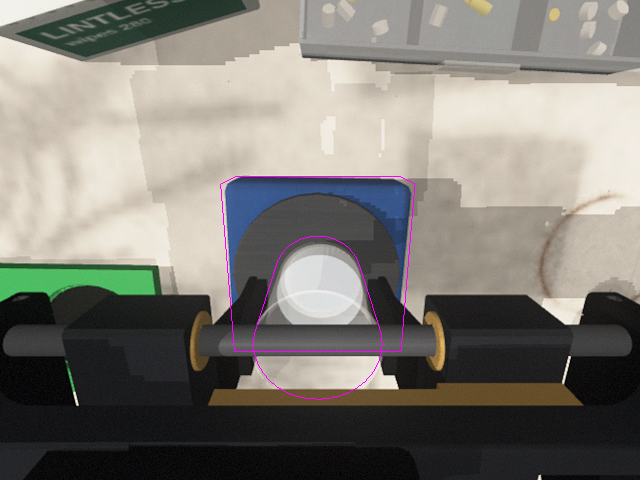

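>>> step_arm([
  [[0,0,0],[0,0,0.001],255],
  [[0,0,0],[0,0,0.001],100],
  [[0,0,0],[0,0,0.001],60],
  [[0,0,0],[0,0,0.001],0],
  [[0,0,0],[0,0,0.001],0],
  [[0,0,0],[0,0,-0.02],0],
  [[0,0,0],[0,0,-0.06],0],
  [[0,0,0],[0,0,-0.11],0],
  [[0,0,0],[0,0,-0.11],0],
  [[0,0,0],[0,0,-0.11],0],
])

```text
time: 7.5
position: [0.655, -0.1428, 0.1967]
tool_rot: [3.14, -0.079, 0.002]
ft_force: [0.3, 0.3, -1.0]
grip_width: 1.001
```

```bash
python3 go.py .4187,-.253,.19,.48  .4187,-.253,.09,.48
python3 - <<'E'
from fit import *
n="scene"
C=cam(n);im=ctrl.get_image(n)[:,:,::-1].copy()
for l,x,y,w,z in [("low_stirrer",.6546,-.1435,-.05,0),("glass_beaker",.6546,-.1435,0,.045)]:
    cs,_=cv2.findContours(cv2.resize(sil(C,M[l],x,y,w,z),(640,480),interpolation=cv2.INTER_AREA),0,1); cv2.drawContours(im,cs,-1,(255,0,255),1)
cv2.imwrite("pics/s3.png",cv2.resize(im[120:270,240:480],None,fx=3.3,fy=3.3))
for d in ctrl.cut_out(n,"glass_beaker"): print(d['score'],d['rect'],fit("glass_beaker",[(C,d['pixels'])],(.65,-.14),z=.045))
E
```

```text
t 7.5 pos [ 0.655  -0.1428  0.1967] yaw -0.05 tilt [ 0.001  0.001 -1.   ] grip 1.001 F [ 0.3  0.3 -1. ] q [ 0.46  0.41 -0.38  1.44  0.15  1.32 -1.55]
[0.001, -0.001, -0.53] [-0.2305, 0.1219, 0.0064]
[0.001, -0.001, -0.53] [-0.2307, 0.1218, 0.1064]
0.85 [318.2, 164.3, 19.2, 33.6] (array([ 0.65214765, -0.14391385]), np.float64(0.13306528814857366))
0.66 [178.0, 221.8, 133.4, 55.5] (array([ 0.65, -0.14]), np.float64(1.0))
```

View pics/s3.png

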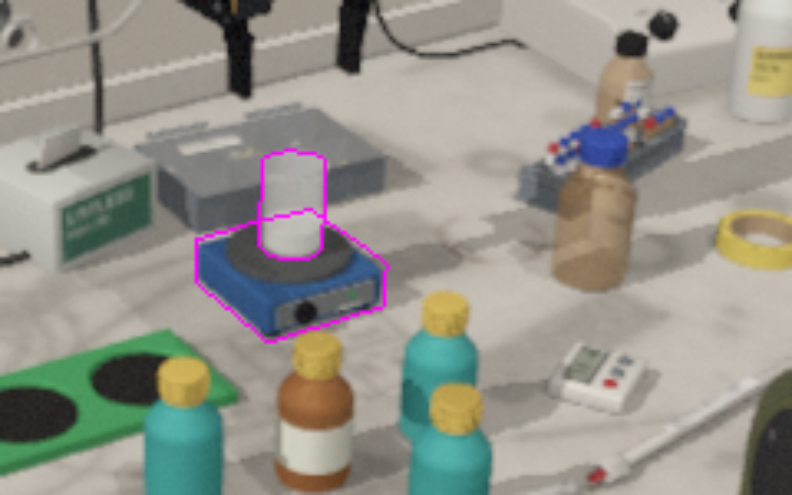

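The beaker stands centred on the plate in the scene view. Next is the timer.

>>> step_arm([
  [[0,0,-0.18],[-0.055,0.03,0],0],
  [[0,0,-0.36],[-0.11,0.06,0],0],
  [[0,0,-0.53],[-0.165,0.09,0],0],
  [[0,0,-0.53],[-0.21,0.11,0],0],
  [[0,0,-0.53],[-0.231,0.122,0.02],0],
  [[0,0,-0.53],[-0.231,0.122,0.07],0],
  [[0,0,-0.53],[-0.231,0.122,0.097],0],
  [[0,0,-0.53],[-0.231,0.122,0.097],0],
  [[0,0,-0.53],[-0.231,0.122,0.097],0],
  [[0,0,-0.53],[-0.231,0.122,0.097],0],
], squeeze=15)

```text
time: 8.85
position: [0.4191, -0.2536, 0.0999]
tool_rot: [3.05, 0.746, 0.002]
ft_force: [-0.7, 0.7, -0.0]
grip_width: 1.0
```

```bash
python3 go.py .4187,-.253,.018,.48;  python3 wl.py pics/w4.png bench_timer .4187 -.253 .48 0
python3 - <<'E'
from fit import *
C=cam("wrist")
for d in ctrl.cut_out("wrist","bench_timer"):
    print(d['score'],d['rect']); m=d['pixels']
    print(fit("bench_timer",[(C,m)],(.4187,-.253,.48),True))
E
```

```text
t 8.85 pos [ 0.4191 -0.2536  0.0999] yaw 0.48 tilt [ 0.001  0.002 -1.   ] grip 1.0 F [-0.7  0.7 -0. ] q [ 0.83  0.12 -0.36  1.99  0.05  1.04 -0.64]
[0.002, -0.001, -0.0] [-0.0001, -0.0009, 0.0819]
0.95 [272.4, 211.2, 89.9, 78.0]
(array([ 0.41852447, -0.25530688,  0.47046037]), np.float64(0.07620709714950558))
```

View pics/w4.png

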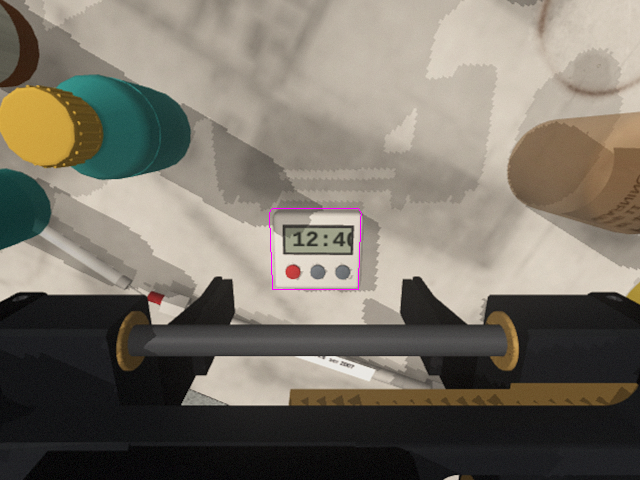

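>>> step_arm([
  [[0,0,0],[0,0,0.04],0],
  [[0,0,0],[0,0,0.07],0],
  [[0,0,0],[0,0,0.081],0],
  [[0,0,0],[0,0,0.081],0],
  [[0,0,0],[0,0,0.081],255],
  [[0,0,0],[0,0,0.081],255],
  [[0,0,0],[0,0,0.081],255],
  [[0,0,0],[0,0,0.081],255],
  [[0,0,0],[0,0,0.081],255],
  [[0,0,0],[0,0,0.081],255],
], squeeze=15)

```text
time: 10.2
position: [0.4186, -0.2535, 0.0182]
tool_rot: [3.051, 0.746, 0.001]
ft_force: [0.5, -0.5, 5.6]
grip_width: 0.731
```

Run:
```python
import numpy as np
# target: timer centre in stirrer frame (-(.055+.022+.029),0)
w=-.052; d=.106
x=.6546-d*np.cos(w); y=-.1437-d*np.sin(w); print(x,y)
from go import rel
rel((x,y,.15,w),(x,y,.02,w))
```

```text
0.5487432797099399 -0.13819048373884138
t 10.2 pos [ 0.4186 -0.2535  0.0182] yaw 0.48 tilt [ 0.     0.001 -1.   ] grip 0.731 F [ 0.5 -0.5  5.6] q [ 0.82  0.23 -0.35  2.06  0.11  0.87 -0.69]
[0.001, -0.001, 0.532] [0.1687, -0.042, -0.1317]
[0.001, -0.001, 0.532] [0.1687, -0.0421, -0.0017]
```

>>> step_arm([
  [[0,0,0],[0,0,-0.06],255],
  [[0,0,0],[0,0,-0.11],255],
  [[0,0,0.18],[0.03,-0.01,-0.132],255],
  [[0,0,0.36],[0.08,-0.02,-0.132],255],
  [[0,0,0.532],[0.13,-0.032,-0.132],255],
  [[0,0,0.532],[0.169,-0.042,-0.132],255],
  [[0,0,0.532],[0.169,-0.042,-0.1],255],
  [[0,0,0.532],[0.169,-0.042,-0.06],255],
  [[0,0,0.532],[0.169,-0.042,-0.06],255],
  [[0,0,0.532],[0.169,-0.042,-0.06],255],
])

```text
time: 11.45
position: [0.5491, -0.1379, 0.0785]
tool_rot: [3.14, -0.082, 0.002]
ft_force: [-0.3, -0.5, -0.6]
grip_width: 0.737
```

```bash
python3 go.py .5487,-.1382,.0185,-.052;  python3 wl.py pics/w5.png low_stirrer .6546 -.1437 -.052 0 bench_timer .5487 -.1382 -.052 .06
```

```text
t 11.45 pos [ 0.5491 -0.1379  0.0785] yaw -0.052 tilt [ 0.001  0.    -1.   ] grip 0.737 F [-0.3 -0.5 -0.6] q [ 0.59  0.31 -0.45  1.83  0.16  1.04 -1.54]
[0.0, -0.001, -0.0] [-0.0005, 0.0003, 0.06]
```

View pics/w5.png

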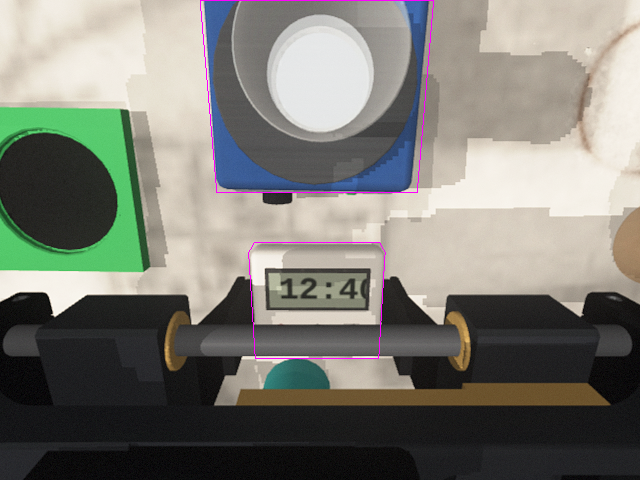

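>>> step_arm([
  [[0,0,0],[0,0,0.035],255],
  [[0,0,0],[0,0,0.052],255],
  [[0,0,0],[0,0,0.06],255],
  [[0,0,0],[0,0,0.06],255],
  [[0,0,0],[0,0,0.06],50],
  [[0,0,0],[0,0,0.06],0],
  [[0,0,0],[0,0,0.06],0],
  [[0,0,0],[0,0,0.03],0],
  [[0,0,0],[0,0,-0.03],0],
  [[0,0,0],[0,0,-0.07],0],
])

```text
time: 12.75
position: [0.5494, -0.1378, 0.1503]
tool_rot: [3.14, -0.082, 0.004]
ft_force: [0.1, 0.3, -0.8]
grip_width: 0.996
```

```bash
python3 go.py .521,.364,.22,0 .521,.364,.10,0;  python3 wl.py pics/w6.png low_stirrer .6546 -.1437 -.052 0 bench_timer .5487 -.1382 -.052 0;  python3 - <<'E'
from fit import *
C=cam("wrist")
for l in("bench_timer","low_stirrer"):
  for d in ctrl.cut_out("wrist",l):
    print(l,d['score'],d['rect'])
    if d['score']>.5: print(fit(l,[(C,d['pixels'])],(.5487,-.138,-.05) if l[0]=='b' else (.6546,-.1437,-.05),True))
E
```

```text
t 12.75 pos [ 0.5494 -0.1378  0.1503] yaw -0.052 tilt [ 0.003  0.001 -1.   ] grip 0.996 F [ 0.1  0.3 -0.8] q [ 0.61  0.23 -0.47  1.76  0.11  1.17 -1.51]
[0.001, -0.003, -0.052] [-0.0543, -0.4996, -0.0702]
[0.001, -0.003, -0.052] [-0.0546, -0.4997, 0.0498]
bench_timer 0.62 [279.0, 196.8, 74.5, 69.0]
(array([ 0.55226506, -0.13966829, -0.05236066]), np.float64(0.0280800149560666))
low_stirrer 0.69 [238.5, 10.5, 158.8, 178.3]
(array([ 0.65799226, -0.14402934, -0.06823972]), np.float64(0.3996364498920484))
```

View pics/w6.png

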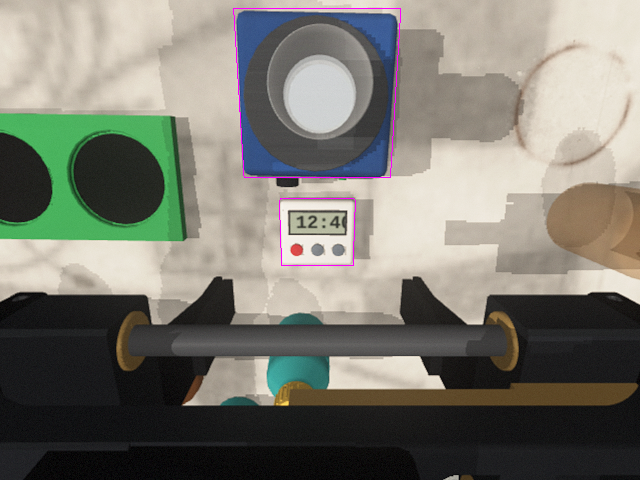

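The timer sits squarely in front, in pixels (281-354, 199-265), with a gap of about 20 mm. Red bottle next.

>>> step_arm([
  [[0,0,-0.1],[-0.006,-0.04,-0.04],0],
  [[0,0,-0.2],[-0.012,-0.095,-0.07],0],
  [[0,0,-0.3],[-0.018,-0.15,-0.07],0],
  [[0,0,-0.4],[-0.024,-0.21,-0.07],0],
  [[0,0,-0.5],[-0.03,-0.27,-0.07],0],
  [[0,0,-0.552],[-0.036,-0.33,-0.07],0],
  [[0,0,-0.552],[-0.042,-0.39,-0.07],0],
  [[0,0,-0.552],[-0.054,-0.45,-0.07],0],
  [[0,0,-0.552],[-0.0545,-0.5,-0.06],0],
  [[0,0,-0.552],[-0.0545,-0.5,-0.03],0],
], squeeze=30)

```text
time: 14.15
position: [0.5176, 0.3706, 0.1769]
tool_rot: [-3.036, -0.788, -0.0]
ft_force: [0.7, -1.1, -0.5]
grip_width: 0.997
```

```bash
python3 go.py .521,.364,.17,.5 .521,.364,.062,.5;  python3 wl.py pics/w7.png bottle_red .521 .364 0 0;  python3 - <<'E'
from fit import *
C=cam("wrist")
for l in("bottle_red",):
  for d in ctrl.cut_out("wrist",l):
    print(l,d['score'],d['rect'])
    if d['score']>.5: print(fit(l,[(C,d['pixels'])],(.521,.364)))
E
```

```text
t 14.15 pos [0.5176 0.3706 0.1769] yaw 0.508 tilt [ 0.001 -0.004 -1.   ] grip 0.997 F [ 0.7 -1.1 -0.5] q [-0.05  0.43 -0.79  1.54  0.31  1.29 -1.95]
[-0.004, -0.001, 0.008] [-0.0003, 0.0075, 0.0069]
[-0.004, -0.001, 0.008] [-0.0004, 0.0079, 0.1149]
bottle_red 0.81 [286.3, 195.9, 76.8, 92.9]
(array([0.51891092, 0.35912621]), np.float64(0.06595377959126247))
```

View pics/w7.png

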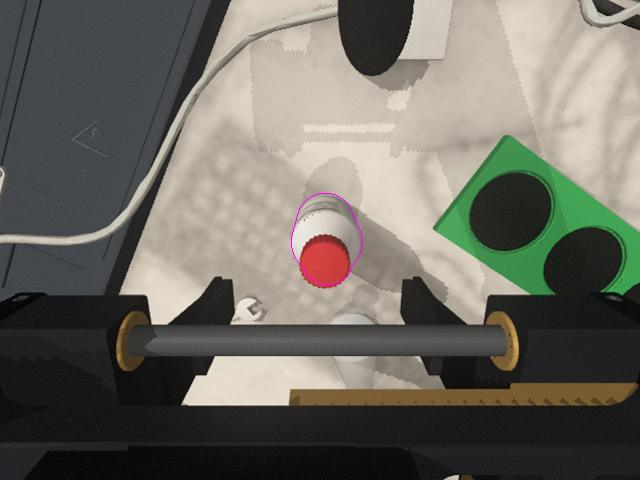

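```bash
python3 go.py .521,.364,.17,.5 .521,.364,.062,.5
python3 - <<'E'
from fit import *
ctrl.get_image("wrist");C=cam("wrist")
for d in ctrl.cut_out("wrist","bottle_red"):
    print(d['score'],d['rect'],fit("bottle_red",[(C,d['pixels'])],(.521,.364)))
E
```

```text
t 14.25 pos [0.5174 0.3635 0.1724] yaw 0.502 tilt [-0.009  0.    -1.   ] grip 1.003 F [-0.8 -1.5  0.1] q [-0.05  0.44 -0.79  1.55  0.31  1.3  -1.94]
[0.0, 0.009, 0.002] [0.0034, 0.0013, 0.0024]
[0.0, 0.009, 0.002] [0.0043, 0.0012, 0.1104]
0.69 [280.6, 189.8, 73.9, 97.2] (array([0.52046303, 0.36308176]), np.float64(0.04942736588306207))
```

>>> step_arm([
  [[0,0,0],[0,0,0],0],
  [[0,0,0],[0,0,0.04],0],
  [[0,0,0],[0,0,0.08],0],
  [[0,0,0],[0,0,0.11],0],
  [[0,0,0],[0,0,0.116],0],
  [[0,0,0],[0,0,0.116],0],
  [[0,0,0],[0,0,0.116],255],
  [[0,0,0],[0,0,0.116],255],
  [[0,0,0],[0,0,0.116],255],
  [[0,0,0],[0,0,0.116],255],
], squeeze=30)

```text
time: 15.6
position: [0.5202, 0.3646, 0.0618]
tool_rot: [-3.044, -0.777, -0.0]
ft_force: [-0.5, 1.5, 1.5]
grip_width: 0.628
```

Run:
```python
import numpy as np
from go import rel
w=-.066
for k in(-1,0,1): print(k,.6084-k*.095*np.sin(w),.1205+k*.095*np.cos(w))
rel((.521,.364,.22,.5),(.602,.0257,.22,.2),(.602,.0257,.068,.2))
```

```text
-1 0.6021345510286729 0.025706834902574874
0 0.6084 0.1205
1 0.6146654489713272 0.21529316509742513
t 15.6 pos [0.5202 0.3646 0.0618] yaw 0.5 tilt [ 0. -0. -1.] grip 0.628 F [-0.5  1.5  1.5] q [-0.08  0.54 -0.74  1.66  0.4   1.1  -2.  ]
[-0.0, -0.0, -0.0] [0.0005, 0.0009, -0.1582]
[-0.0, -0.0, 0.3] [-0.0906, 0.3366, -0.1583]
[-0.0, -0.0, 0.3] [-0.0906, 0.3366, -0.0063]
```

>>> step_arm([
  [[0,0,0],[0,0,-0.05],255],
  [[0,0,0],[0,0,-0.1],255],
  [[0,0,0.05],[-0.01,0.04,-0.14],255],
  [[0,0,0.12],[-0.024,0.09,-0.158],255],
  [[0,0,0.2],[-0.039,0.145,-0.158],255],
  [[0,0,0.26],[-0.054,0.2,-0.158],255],
  [[0,0,0.3],[-0.069,0.255,-0.158],255],
  [[0,0,0.3],[-0.083,0.305,-0.158],255],
  [[0,0,0.3],[-0.091,0.337,-0.14],255],
  [[0,0,0.3],[-0.091,0.337,-0.12],255],
])

```text
time: 16.85
position: [0.6023, 0.0203, 0.1803]
tool_rot: [3.125, 0.303, -0.001]
ft_force: [-1.0, 1.1, -3.1]
grip_width: 0.626
```

Run:
```python
from fit import *
from go import rel
for n in("top","wrist"):
    ctrl.get_image(n)
im=ctrl.get_image("wrist"); C=cam("wrist"); cv2.imwrite("pics/w8.png",im[:,:,::-1])
t0=cv2.imread("pics/top_raw.png"); T=cam("top")
g=((t0.max(2)<45)*255).astype(np.uint8)
n,l,st,ce=cv2.connectedComponentsWithStats(g[150:230,200:350])
for i in range(1,n):
    if st[i,4]>200: u=ce[i]+[200,150]; print("top recess",u.round(1),st[i,4],back(T,u,.006).round(4))
rel((.602,.0257,.18,.2),(.602,.0257,.0685,.2))
```

```text
top recess [236.4 195.5] 602 [0.6143 0.2168 0.006 ]
top recess [273.4 196.9] 602 [0.6079 0.1221 0.006 ]
top recess [310.5 198.2] 604 [0.6015 0.0274 0.006 ]
t 17.0 pos [0.6003 0.0265 0.1799] yaw 0.202 tilt [-0.003 -0.002 -1.   ] grip 0.625 F [-0.5  0.7 -1.7] q [ 0.43  0.31 -0.63  1.63  0.19  1.26 -1.6 ]
[-0.002, 0.003, 0.002] [0.0015, 0.0011, -0.0001]
[-0.002, 0.003, 0.002] [0.0019, 0.0013, 0.1114]
```

View pics/w8.png

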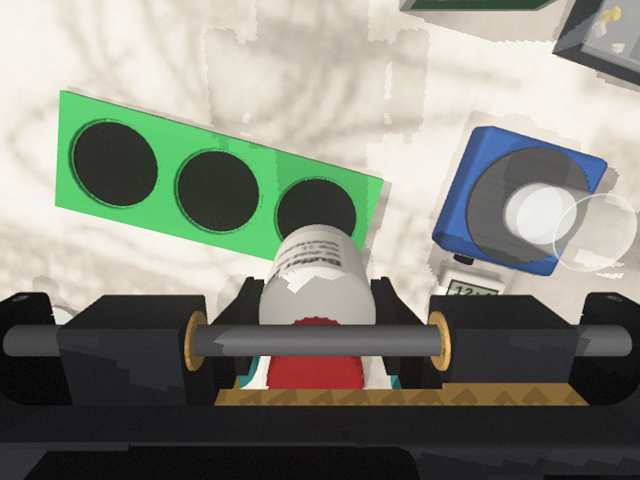

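>>> step_arm([
  [[0,0,0],[0,-0.001,0.02],255],
  [[0,0,0],[0,-0.001,0.06],255],
  [[0,0,0],[0,-0.001,0.09],255],
  [[0,0,0],[0,-0.001,0.105],255],
  [[0,0,0],[0,-0.001,0.111],255],
  [[0,0,0],[0,-0.001,0.111],255],
  [[0,0,0],[0,-0.001,0.111],255],
  [[0,0,0],[0,-0.001,0.111],255],
  [[0,0,0],[0,-0.001,0.111],100],
  [[0,0,0],[0,-0.001,0.111],60],
])

```text
time: 18.25
position: [0.602, 0.026, 0.071]
tool_rot: [3.126, 0.313, 0.001]
ft_force: [0.1, 0.4, 0.6]
grip_width: 0.673
```

Run:
```python
from go import rel
import numpy as np
w=2.48-np.pi
rel((.602,.027,.2,.2),(.447,-.0107,.2,w+np.pi),(.447,-.0107,.2,w))
```

```text
t 18.25 pos [0.602 0.026 0.071] yaw 0.2 tilt [ 0.001  0.    -1.   ] grip 0.673 F [0.1 0.4 0.6] q [ 0.4   0.42 -0.6   1.74  0.26  1.06 -1.65]
[0.0, -0.001, -0.0] [0.0003, -0.001, -0.129]
[0.001, -0.0, -2.28] [-0.1591, 0.0052, -0.1291]
[-0.0, -0.001, 0.861] [-0.1591, 0.0052, -0.1291]
```

>>> step_arm([
  [[0,0,0],[0,0,0],0],
  [[0,0,0],[0,0,0],0],
  [[0,0,0],[0,0,-0.04],0],
  [[0,0,0],[0,0,-0.09],0],
  [[0,0,0],[0,0,-0.129],0],
  [[0,0,-0.18],[-0.04,0.002,-0.129],0],
  [[0,0,-0.36],[-0.08,0.003,-0.129],0],
  [[0,0,-0.54],[-0.12,0.004,-0.129],0],
  [[0,0,-0.72],[-0.159,0.005,-0.129],0],
  [[0,0,-0.73],[-0.159,0.005,-0.11],0],
], squeeze=30)

```text
time: 19.5
position: [0.446, -0.0118, 0.1819]
tool_rot: [2.804, 1.406, 0.002]
ft_force: [2.7, 0.4, -0.4]
grip_width: 0.994
```

Run:
```python
from fit import *
from go import rel
im=ctrl.get_image("scene"); cv2.imwrite("pics/s9.png",im[:,:,::-1])
ctrl.get_image("top"); ctrl.get_image("top")
im=ctrl.get_image("wrist"); C=cam("wrist"); im=im[:,:,::-1].copy()
cs,_=cv2.findContours(cv2.resize(sil(C,M["bottle_yellow"],.447,-.0107,0),(640,480),interpolation=cv2.INTER_AREA),0,1); cv2.drawContours(im,cs,-1,(255,0,255),1)
cv2.imwrite("pics/w9.png",im)
for d in ctrl.cut_out("wrist","bottle_yellow"):
    print(d['score'],d['rect'],fit("bottle_yellow",[(C,d['pixels'])],(.447,-.0107)))
rel((.447,-.0107,.2,.93),(.447,-.0107,.056,.93))
```

```text
0.96 [230.5, 92.1, 74.1, 72.9] (array([ 0.447 , -0.0107]), np.float64(1.0))
0.88 [350.8, 277.1, 64.5, 102.1] (array([ 0.447 , -0.0107]), np.float64(1.0))
0.66 [283.4, 197.6, 67.5, 76.3] (array([ 0.44743765, -0.01053578]), np.float64(0.04090562585760027))
0.66 [221.3, 278.5, 63.7, 100.9] (array([ 0.447 , -0.0107]), np.float64(1.0))
t 19.75 pos [ 0.4474 -0.0102  0.1811] yaw 0.93 tilt [ 0.001  0.    -1.   ] grip 1.002 F [-0.   0.9 -0.5] q [ 0.67 -0.06 -0.68  1.98 -0.04  1.21 -0.63]
[0.0, -0.001, 0.0] [-0.0006, -0.0, -0.0189]
[0.0, -0.001, 0.0] [-0.0007, -0.0001, 0.1251]
```

View pics/w9.png

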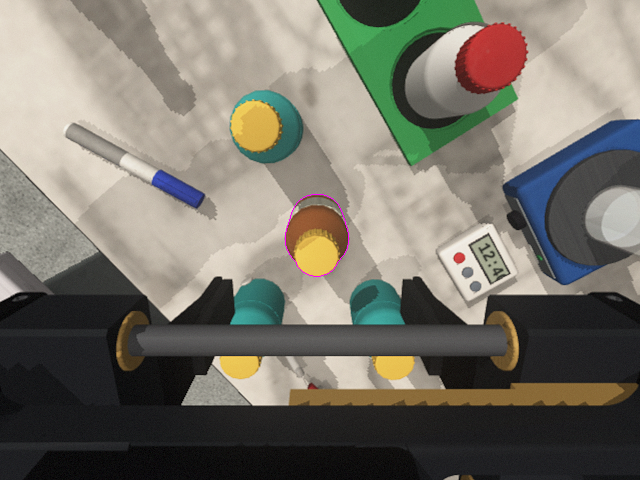

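View pics/s9.png

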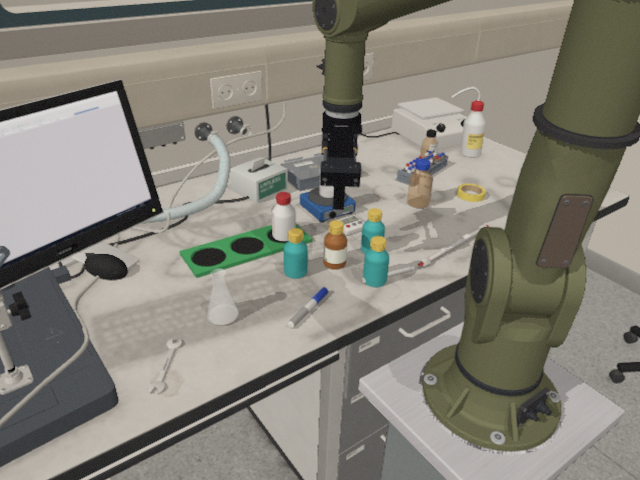

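The target is the brown bottle at (317,235) in the wrist view, between the turquoise ones, and the jaw axis clears them all. The red bottle stands in its recess. I'll grip the yellow-capped one.

>>> step_arm([
  [[0,0,0],[-0.0005,0,0.04],0],
  [[0,0,0],[-0.0005,0,0.08],0],
  [[0,0,0],[-0.0005,0,0.115],0],
  [[0,0,0],[-0.0005,0,0.125],0],
  [[0,0,0],[-0.0005,0,0.125],0],
  [[0,0,0],[-0.0005,0,0.125],255],
  [[0,0,0],[-0.0005,0,0.125],255],
  [[0,0,0],[-0.0005,0,0.125],255],
  [[0,0,0],[-0.0005,0,0.125],255],
  [[0,0,0],[-0.0005,0,0.125],255],
], squeeze=30)

```text
time: 21.0
position: [0.4465, -0.0109, 0.0557]
tool_rot: [2.808, 1.408, -0.0]
ft_force: [-1.3, 0.1, 2.4]
grip_width: 0.586
```

```bash
python3 go.py .447,-.0107,.21,.93 .6145,.2165,.21,.93 .6145,.2165,.062,.93
```

```text
t 21.0 pos [ 0.4465 -0.0109  0.0557] yaw 0.93 tilt [-0.  0. -1.] grip 0.586 F [-1.3  0.1  2.4] q [ 0.64  0.12 -0.7   2.12  0.09  0.94 -0.75]
[0.0, 0.0, -0.0] [0.0004, 0.0003, -0.1543]
[0.0, 0.0, -0.0] [0.2827, -0.0013, -0.1543]
[0.0, 0.0, -0.0] [0.2827, -0.0013, -0.0063]
```

>>> step_arm([
  [[0,0,0],[0,0,-0.05],255],
  [[0,0,0],[0,0,-0.1],255],
  [[0,0,0],[0,0,-0.15],255],
  [[0,0,0],[0.04,0,-0.154],255],
  [[0,0,0],[0.095,0,-0.154],255],
  [[0,0,0],[0.15,-0.001,-0.154],255],
  [[0,0,0],[0.205,-0.001,-0.154],255],
  [[0,0,0],[0.255,-0.001,-0.154],255],
  [[0,0,0],[0.283,-0.001,-0.13],255],
  [[0,0,0],[0.283,-0.001,-0.1],255],
])

```text
time: 22.25
position: [0.6153, 0.2197, 0.1542]
tool_rot: [-2.804, -1.412, -0.001]
ft_force: [-0.4, -1.1, -1.2]
grip_width: 0.586
```

Run:
```python
from fit import *
from go import rel
ctrl.get_image("top"); ctrl.get_image("top")
im=ctrl.get_image("wrist"); cv2.imwrite("pics/w10.png",im[:,:,::-1])
rel((.6145,.2165,.062,.93))
```

```text
t 22.4 pos [0.6136 0.2156 0.1531] yaw 0.93 tilt [-0.004 -0.003 -1.   ] grip 0.59 F [ 0.5 -0.2 -0.5] q [ 0.23  0.5  -0.82  1.53  0.37  1.28 -1.28]
[-0.003, 0.004, -0.0] [0.0016, 0.0004, 0.0911]
```

View pics/w10.png

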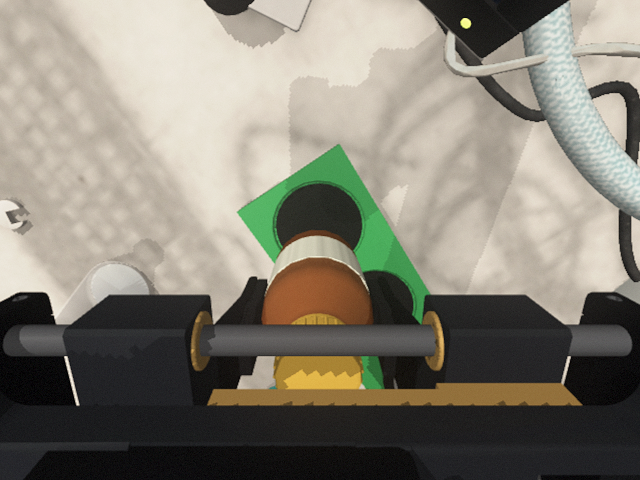

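>>> step_arm([
  [[0,0,0],[0,0,0.03],255],
  [[0,0,0],[0,0,0.06],255],
  [[0,0,0],[0,0,0.08],255],
  [[0,0,0],[0,0,0.088],255],
  [[0,0,0],[0,0,0.093],255],
  [[0,0,0],[0,0,0.093],255],
  [[0,0,0],[0,0,0.093],255],
  [[0,0,0],[0,0,0.093],255],
  [[0,0,0],[0,0,0.093],255],
  [[0,0,0],[0,0,0.093],255],
])

```text
time: 23.65
position: [0.615, 0.2165, 0.0626]
tool_rot: [2.808, 1.408, 0.0]
ft_force: [0.4, -0.5, -1.3]
grip_width: 0.589
```

Run:
```python
from go import rel
rel((.6145,.2165,.061,.93),(.6145,.2165,.21,.93),(.549,-.372,.22,.3))
```

```text
t 23.65 pos [0.615  0.2165 0.0626] yaw 0.93 tilt [-0.  0. -1.] grip 0.589 F [ 0.4 -0.5 -1.3] q [ 0.2   0.58 -0.78  1.61  0.44  1.13 -1.32]
[0.0, 0.0, -0.0] [-0.0003, -0.0004, 0.0016]
[0.0, 0.0, -0.0] [-0.0003, -0.0004, -0.1474]
[0.0, -0.0, 0.63] [-0.5112, 0.299, -0.1573]
```

>>> step_arm([
  [[0,0,0],[0,0,0.001],255],
  [[0,0,0],[0,0,0.001],255],
  [[0,0,0],[0,0,0.001],100],
  [[0,0,0],[0,0,0.001],60],
  [[0,0,0],[0,0,0.001],0],
  [[0,0,0],[0,0,0.001],0],
  [[0,0,0],[0,0,-0.03],0],
  [[0,0,0],[0,0,-0.08],0],
  [[0,0,0],[0,0,-0.13],0],
  [[0,0,0],[0,0,-0.16],0],
])

```text
time: 24.9
position: [0.6156, 0.2172, 0.2256]
tool_rot: [2.808, 1.408, 0.005]
ft_force: [-0.5, 0.3, -0.1]
grip_width: 0.999
```

Run:
```python
from go import rel
from fit import *
im=ctrl.get_image("scene"); cv2.imwrite("pics/s11.png",im[100:400,60:560,::-1])
rel((.549,-.372,.225,.3),(.549,-.372,.12,.3))
```

```text
t 24.95 pos [0.617  0.2179 0.2293] yaw 0.93 tilt [ 0.007  0.005 -1.   ] grip 0.996 F [2.3 0.5 2.5] q [ 0.24  0.45 -0.84  1.43  0.34  1.4  -1.25]
[0.003, -0.008, 0.63] [-0.5135, 0.2983, 0.0023]
[0.003, -0.008, 0.63] [-0.5143, 0.2977, 0.1073]
```

View pics/s11.png

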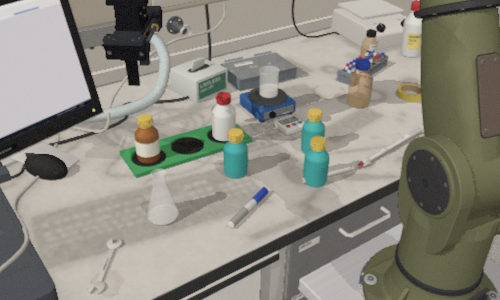

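>>> step_arm([
  [[0,0,0.06],[-0.04,0.023,0],0],
  [[0,0,0.12],[-0.09,0.053,0],0],
  [[0,0,0.19],[-0.14,0.082,0],0],
  [[0,0,0.26],[-0.19,0.111,0],0],
  [[0,0,0.33],[-0.24,0.14,0],0],
  [[0,0,0.4],[-0.29,0.17,0],0],
  [[0,0,0.47],[-0.34,0.199,0],0],
  [[0,0,0.54],[-0.39,0.228,0],0],
  [[0,0,0.6],[-0.44,0.257,0],0],
  [[0,0,0.63],[-0.48,0.281,0],0],
])

```text
time: 26.2
position: [0.5521, -0.3392, 0.2221]
tool_rot: [3.106, 0.464, -0.001]
ft_force: [1.0, 0.3, 0.2]
grip_width: 0.996
```

Run:
```python
from go import rel
from fit import *
for i in range(4): ctrl.get_image("top")
rel((.549,-.372,.225,.3),(.549,-.372,.16,.3))
```

```text
t 26.4 pos [ 0.5525 -0.3372  0.2217] yaw 0.298 tilt [-0.    -0.001 -1.   ] grip 1.001 F [1.2 1.3 0.2] q [ 0.93  0.37 -0.55  1.46  0.19  1.36 -0.9 ]
[-0.001, 0.0, -0.002] [-0.0136, 0.0322, -0.0033]
[-0.001, 0.0, -0.002] [-0.0136, 0.0323, 0.0617]
```

>>> step_arm([
  [[0,0,0],[-0.007,0.017,0.01],0],
  [[0,0,0],[-0.0135,0.032,0.03],0],
  [[0,0,0],[-0.0135,0.032,0.05],0],
  [[0,0,0],[-0.0135,0.032,0.05],0],
  [[0,0,0],[-0.0135,0.032,0.05],0],
  [[0,0,0],[-0.0135,0.032,0.05],0],
  [[0,0,0],[-0.0135,0.032,0.05],0],
  [[0,0,0],[-0.0135,0.032,0.05],0],
  [[0,0,0],[-0.0135,0.032,0.05],0],
  [[0,0,0],[-0.0135,0.032,0.05],0],
])

```text
time: 27.65
position: [0.5497, -0.3708, 0.1726]
tool_rot: [3.106, 0.469, -0.0]
ft_force: [-0.5, 0.2, 0.2]
grip_width: 0.996
```

Run:
```python
from go import rel
from fit import *
im=ctrl.get_image("wrist")[:,:,::-1].copy(); C=cam("wrist")
for d in ctrl.cut_out("wrist","bottle_blue"): print(d['score'],d['rect'],fit("bottle_blue",[(C,d['pixels'])],(.549,-.372)))
cs,_=cv2.findContours(cv2.resize(sil(C,M["bottle_blue"],.549,-.372,0),(640,480),interpolation=cv2.INTER_AREA),0,1); cv2.drawContours(im,cs,-1,(255,0,255),1)
cv2.imwrite("pics/w12.png",im)
rel((.549,-.372,.225,.3),(.549,-.372,.074,.3))
```

```text
0.6 [282.2, 195.6, 81.7, 101.4] (array([ 0.55133361, -0.37317966]), np.float64(0.046490579977835234))
t 27.75 pos [ 0.5497 -0.3708  0.1725] yaw 0.3 tilt [-0.  0. -1.] grip 1.0 F [-0.4 -0.6  0.6] q [ 0.95  0.43 -0.52  1.48  0.22  1.28 -0.87]
[0.0, 0.0, -0.0] [-0.001, 0.0009, -0.0525]
[0.0, 0.0, -0.0] [-0.001, 0.0009, 0.0985]
```

View pics/w12.png

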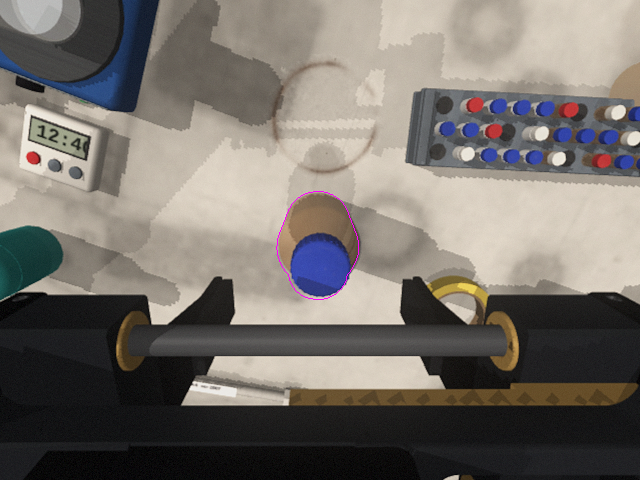

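>>> step_arm([
  [[0,0,0],[0,0.001,0.04],0],
  [[0,0,0],[0,0.001,0.075],0],
  [[0,0,0],[0,0.001,0.095],0],
  [[0,0,0],[0,0.001,0.1],0],
  [[0,0,0],[0,0.001,0.1],0],
  [[0,0,0],[0,0.001,0.1],255],
  [[0,0,0],[0,0.001,0.1],255],
  [[0,0,0],[0,0.001,0.1],255],
  [[0,0,0],[0,0.001,0.1],255],
  [[0,0,0],[0,0.001,0.1],255],
], squeeze=30)

```text
time: 29.0
position: [0.5502, -0.372, 0.073]
tool_rot: [3.106, 0.469, 0.001]
ft_force: [-0.0, 1.0, 2.4]
grip_width: 0.692
```

```bash
python3 go.py .55,-.372,.26,.3 .608,.1215,.26,1.4
```

```text
t 29.0 pos [ 0.5502 -0.372   0.073 ] yaw 0.3 tilt [ 0.     0.001 -1.   ] grip 0.692 F [-0.   1.   2.4] q [ 0.93  0.52 -0.5   1.58  0.27  1.11 -0.9 ]
[0.001, -0.0, -0.0] [-0.0001, 0.0001, -0.187]
[0.001, 0.0, -1.1] [0.201, -0.4543, -0.1872]
```

>>> step_arm([
  [[0,0,0],[0,0,-0.05],255],
  [[0,0,0],[0,0,-0.1],255],
  [[0,0,0],[0,0,-0.15],255],
  [[0,0,0],[0,0,-0.187],255],
  [[0,0,-0.12],[0.02,-0.045,-0.187],255],
  [[0,0,-0.26],[0.044,-0.1,-0.187],255],
  [[0,0,-0.4],[0.068,-0.154,-0.187],255],
  [[0,0,-0.54],[0.092,-0.208,-0.187],255],
  [[0,0,-0.68],[0.116,-0.262,-0.187],255],
  [[0,0,-0.78],[0.13,-0.295,-0.187],255],
])

```text
time: 30.25
position: [0.5866, -0.0475, 0.2591]
tool_rot: [-2.687, -1.625, 0.001]
ft_force: [-0.1, -0.1, -2.7]
grip_width: 0.693
```

Run:
```python
from go import rel
from fit import *
for i in range(4): ctrl.get_image("top")
rel((.608,.1215,.26,1.4),(.608,.1215,.19,1.4))
```

```text
t 30.45 pos [ 0.587 -0.052  0.259] yaw 1.08 tilt [-0.001 -0.    -1.   ] grip 0.69 F [-0.3 -0.8 -2.1] q [ 0.72  0.27 -0.8   1.55  0.2   1.41 -0.59]
[-0.0, 0.001, -0.32] [0.1629, -0.0632, -0.0012]
[-0.0, 0.001, -0.32] [0.163, -0.0631, 0.0688]
```

>>> step_arm([
  [[0,0,-0.1],[0.045,-0.017,0],255],
  [[0,0,-0.2],[0.09,-0.035,0],255],
  [[0,0,-0.3],[0.135,-0.052,0],255],
  [[0,0,-0.32],[0.163,-0.063,0.01],255],
  [[0,0,-0.32],[0.163,-0.063,0.04],255],
  [[0,0,-0.32],[0.163,-0.063,0.07],255],
  [[0,0,-0.32],[0.163,-0.063,0.07],255],
  [[0,0,-0.32],[0.163,-0.063,0.07],255],
  [[0,0,-0.32],[0.163,-0.063,0.07],255],
  [[0,0,-0.32],[0.163,-0.063,0.07],255],
])

```text
time: 31.7
position: [0.609, 0.122, 0.1907]
tool_rot: [2.402, 2.023, 0.002]
ft_force: [0.1, -0.9, -2.3]
grip_width: 0.693
```

Run:
```python
from go import rel
from fit import *
im=ctrl.get_image("wrist"); cv2.imwrite("pics/w13.png",im[:,:,::-1])
rel((.608,.1215,.08,1.4))
```

```text
t 31.75 pos [0.6088 0.1219 0.1904] yaw 1.4 tilt [ 0.     0.001 -1.   ] grip 0.688 F [-0.  -0.1 -3.2] q [ 0.45  0.42 -0.89  1.57  0.33  1.32 -0.65]
[0.001, -0.0, -0.0] [-0.0006, -0.0009, 0.1104]
```

View pics/w13.png

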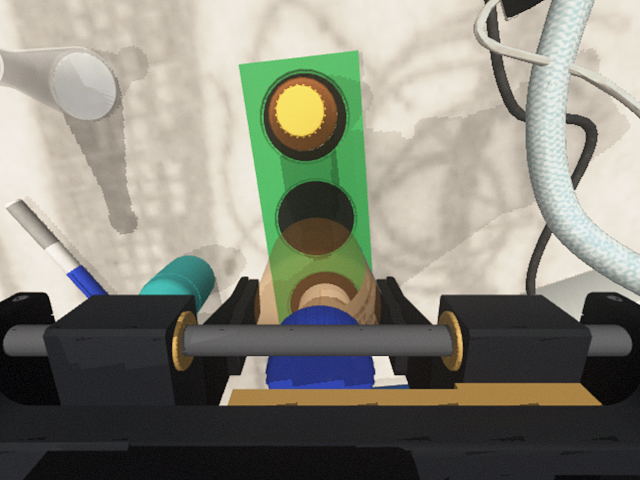

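>>> step_arm([
  [[0,0,0],[-0.0005,-0.001,0.03],255],
  [[0,0,0],[-0.0005,-0.001,0.065],255],
  [[0,0,0],[-0.0005,-0.001,0.09],255],
  [[0,0,0],[-0.0005,-0.001,0.102],255],
  [[0,0,0],[-0.0005,-0.001,0.108],255],
  [[0,0,0],[-0.0005,-0.001,0.111],255],
  [[0,0,0],[-0.0005,-0.001,0.111],255],
  [[0,0,0],[-0.0005,-0.001,0.111],255],
  [[0,0,0],[-0.0005,-0.001,0.111],255],
  [[0,0,0],[-0.0005,-0.001,0.111],255],
])

```text
time: 33.0
position: [0.6076, 0.1216, 0.079]
tool_rot: [2.403, 2.023, 0.001]
ft_force: [0.0, -0.7, -0.6]
grip_width: 0.695
```

```bash
python3 go.py .608,.1215,.079,1.4
```

```text
t 33.0 pos [0.6076 0.1216 0.079 ] yaw 1.4 tilt [ 0.     0.001 -1.   ] grip 0.695 F [ 0.  -0.7 -0.6] q [ 0.41  0.52 -0.84  1.68  0.42  1.13 -0.71]
[0.001, -0.0, -0.0] [-0.0001, 0.0004, -0.0]
```

Contact has been made, since the wrist force fell from -2.5 N to -0.6 N. I'll release and retreat upward.

>>> step_arm([
  [[0,0,0],[0,0,0.0005],255],
  [[0,0,0],[0,0,0.0005],60],
  [[0,0,0],[0,0,0.0005],30],
  [[0,0,0],[0,0,0.0005],0],
  [[0,0,0],[0,0,0.0005],0],
  [[0,0,0],[0,0,-0.02],0],
  [[0,0,0],[0,0,-0.06],0],
  [[0,0,0],[0,0,-0.11],0],
  [[0,0,0],[0,0,-0.16],0],
  [[0,0,0],[0,0,-0.16],0],
])

```text
time: 34.25
position: [0.6097, 0.1233, 0.2449]
tool_rot: [2.399, 2.021, 0.013]
ft_force: [-0.7, -0.1, -0.3]
grip_width: 1.0
```

>>> step_arm([
  [[0,0,0],[-0.04,0,-0.02],0],
  [[0,0,0],[-0.09,0,-0.04],0],
  [[0,0,0],[-0.14,0,-0.04],0],
  [[0,0,0],[-0.19,0,-0.04],0],
  [[0,0,0],[-0.24,0,-0.04],0],
  [[0,0,0],[-0.29,0,-0.04],0],
  [[0,0,0],[-0.34,0,-0.04],0],
  [[0,0,0],[-0.39,0,-0.04],0],
  [[0,0,0],[-0.39,0,-0.04],0],
  [[0,0,0],[-0.39,0,-0.04],0],
])

```text
time: 35.5
position: [0.5409, -0.2619, 0.2785]
tool_rot: [-2.402, -2.023, -0.001]
ft_force: [0.1, 1.0, -0.2]
grip_width: 1.0
```

Run:
```python
from fit import *
T,Sc=cam("top"),cam("scene"); im={}; m={}
G=dict(bottle_red=(.602,.027,.006),bottle_blue=(.608,.122,.006),bottle_yellow=(.6145,.2165,.006),glass_beaker=(.6546,-.1435,.045),bench_timer=(.549,-.138,0),conical_flask=(.4254,.2774,0),low_stirrer=(.6546,-.1437,0))
for n,C in(("top",T),("scene",Sc)):
    a=ctrl.get_image(n); im[n]=a[:,:,::-1].copy(); cv2.imwrite(f"pics/fin_{n}.png",im[n])
    for l,(x,y,z) in G.items():
        best=None
        for d in ctrl.cut_out(n,l):
            p,f=fit(l,[(C,d['pixels'])],(x,y,-.05) if l in("bench_timer","low_stirrer") else (x,y),l in("bench_timer","low_stirrer"),z)
            if best is None or f<best[1]: best=(p,f)
        if best: print(n,l,best[0].round(4),round(best[1],3),"goal",x,y)
cv2.imwrite("pics/fin_top_c.png",cv2.resize(im["top"][130:320,150:460],None,fx=2.55,fy=2.55)); cv2.imwrite("pics/fin_scene_c.png",cv2.resize(im["scene"][130:340,120:440],None,fx=2.5,fy=2.5))
```

```text
top bottle_red [0.6006 0.0244] 0.078 goal 0.602 0.027
top bottle_blue [0.6081 0.1182] 0.081 goal 0.608 0.122
top bottle_yellow [0.6156 0.2155] 0.059 goal 0.6145 0.2165
top glass_beaker [ 0.6551 -0.1473] 0.074 goal 0.6546 -0.1435
top bench_timer [ 0.5503 -0.1386 -0.0727] 0.055 goal 0.549 -0.138
top conical_flask [0.4254 0.2775] 0.046 goal 0.4254 0.2774
top low_stirrer [ 0.6547 -0.1446 -0.0546] 0.266 goal 0.6546 -0.1437
scene bottle_red [0.6026 0.0268] 0.175 goal 0.602 0.027
scene bottle_blue [0.6072 0.1235] 0.08 goal 0.608 0.122
scene bottle_yellow [0.6149 0.2184] 0.053 goal 0.6145 0.2165
scene glass_beaker [ 0.6564 -0.1435] 0.07 goal 0.6546 -0.1435
scene bench_timer [ 0.5498 -0.1367 -0.1134] 0.278 goal 0.549 -0.138
scene conical_flask [0.4248 0.2793] 0.149 goal 0.4254 0.2774
scene low_stirrer [ 0.6572 -0.1411 -0.1816] 0.293 goal 0.6546 -0.1437
```

View pics/fin_top_c.png

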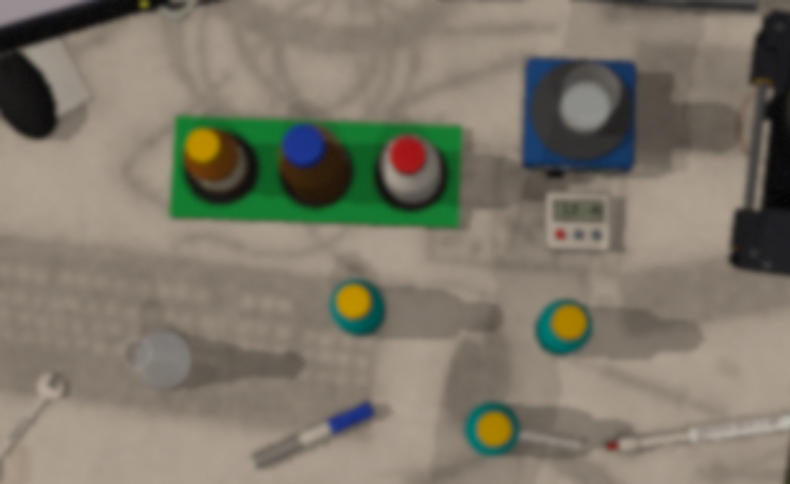

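View pics/fin_scene_c.png

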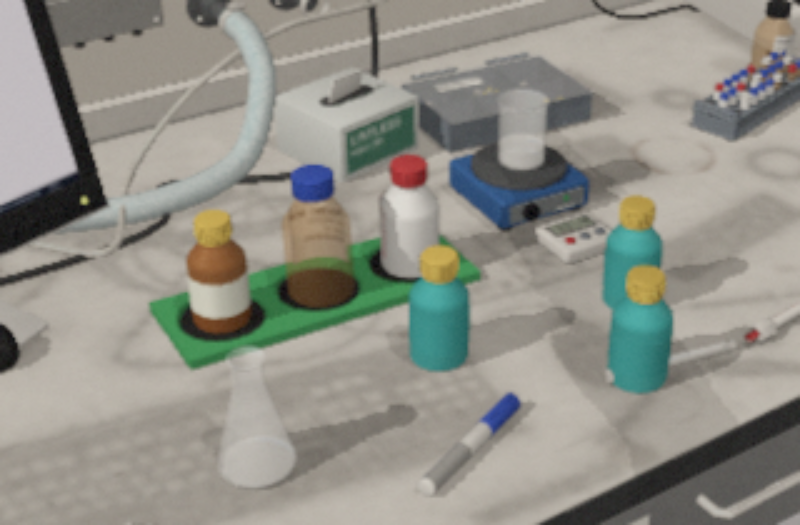

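Everything is in place and the arm is clear, so I'm handing in.

```bash
python3 -c "
from bench import ctrl
print(ctrl.close_job())"
```

```text
the job is handed in; nothing more can be done
None
```

The stirring station is set up as asked and handed in at about 37 s of the 138 s allowed; handing in gives no verdict.

I worked in the order you gave:
- **Beaker:** it stands in the middle of the stirrer plate.
- **Timer:** it lies flat and square in front of the stirrer's knob side, with a gap of about 2 cm to the housing.
- **Bottles:** red stands in the recess next to the stirrer, yellow in the far end recess, and blue between them.
- **Left alone:** I did not touch the conical flask or the three turquoise look-alikes.

**Last checks:** the final top and scene pictures show all three bottles and the beaker upright and the arm clear of everything. The fitted positions agree with the goals to within about 4 mm. The flask's fitted position is unchanged to within about 2 mm, which is within the measuring noise.

**Where checks disagreed:**
- **Scene view:** the final fits of the timer and the stirrer were poor there. I relied on the wrist and top views for the timer's gap and centring.
- **Top view:** it put the beaker about 3–4 mm to one side of the plate centre, while the scene view put it within 2 mm.

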